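# Reload the label-roll stand

### The job

Take the empty spindle by its black handle out of the two-armed roll stand, run it through all three paper rolls standing on edge in the grey rack, and lift them off together as a stack. Then lay the loaded spindle back in the stand as it was before, with its handle on the same side, and let go. Do not drop anything and leave the other things on the table alone.

Things in the scene. Friction and masses are not known exactly. Their poses are not given: they have to be found in the camera images.
- spindle_handle (a point): Centre of the spindle's black handle, the place to grip: a block 16 mm wide (x), 40 long (y), 24 tall (z, up at the start). +y is the rod's axis, from handle to free tip. From here along +y: handle ends at 20 mm, bare 12 mm rod to 44, flange of 36 mm diameter from 44 to 48, then bare 12 mm rod to the tapered tip at 184 mm. 120 g.
- spindle_mid (a point): Point on the spindle's rod axis 94 mm from the handle's centre towards the tip; it lies over the stand's middle when the spindle lies in the stand.
- spindle: The aluminium spindle (see spindle_handle); origin on the rod's axis at the handle-side face of the flange, 44 mm from the handle's centre; +y points to the tip.
- stand: Dark steel roll stand, fixed: foot 64 x 150 x 8 mm, origin under its centre, y along the spindle from handle side to tip side. Cheeks 6 mm thick at y = -62 and +62 mm carry open-topped 90-degree V bearings, 40 mm wide at the top, 93 mm up; the rod rests in both, axis 80 mm above the table, the handle-side cheek in the bare rod between handle and flange (handle centre at y = -94 mm).
- roll_rack: Grey rack, fixed: foot 84 x 100 x 6 mm, ribs up to 56 mm high, origin under its centre. A V trough along its y with ribs for three bays at y = -28, 0, +28 mm; the rolls' common axis lies along y, 55 mm above the table. The ribs leave at least 19 mm free all round that axis; both ends are open. Enter from the -y end (the robot's right), handle trailing on that side.
- roll0_center (a point): Centre of paper roll 0 (at the right-hand end, -28 mm): outside diameter 60 mm, cardboard core of 30 mm clear diameter, 22 mm wide, 40 g, loose. Its y axis is the hole's axis. Hung on the rod it sinks until its centre is about 9 mm below the rod's axis.
- roll1_center (a point): Centre of paper roll 1 (middle bay): outside diameter 60 mm, cardboard core of 30 mm clear diameter, 22 mm wide, 40 g, loose. Its y axis is the hole's axis. Hung on the rod it sinks until its centre is about 9 mm below the rod's axis.
- roll2_center (a point): Centre of paper roll 2 (at the left-hand end, +28 mm): outside diameter 60 mm, cardboard core of 30 mm clear diameter, 22 mm wide, 40 g, loose. Its y axis is the hole's axis. Hung on the rod it sinks until its centre is about 9 mm below the rod's axis.
- vial: Small amber bottle with blue cap, 20 mm diameter, 46 mm tall, standing loose; origin under its centre. Not to be disturbed.
- marker: White marker pen with black cap, 136 mm long, 17 mm thick, lying loose; origin under its centre. Not to be disturbed.
- clear_tape: Roll of pale tape lying flat, 90 mm diameter, 36 mm high, loose; origin under its centre. Not to be disturbed.

How it is judged:
On the way:
1. all three rolls are threaded on the spindle and lifted together clear of the rack (x of roll0_center in the frame of spindle between -0.014 and 0.014 m and z of roll0_center in the frame of spindle between -0.014 and 0.014 m and y of roll0_center in the frame of spindle between 0.008 and 0.11 m and x of roll1_center in the frame of spindle between -0.014 and 0.014 m and z of roll1_center in the frame of spindle between -0.014 and 0.014 m and y of roll1_center in the frame of spindle between 0.008 and 0.11 m and x of roll2_center in the frame of spindle between -0.014 and 0.014 m and z of roll2_center in the frame of spindle between -0.014 and 0.014 m and y of roll2_center in the frame of spindle between 0.008 and 0.11 m and height (world z) of each of roll0_center, roll1_center, roll2_center above 0.085 m), for 0.2 s.
At the end, for the whole second after the job is handed in: Spindle at rest in both bearings, handle on its old side: middle within 5 mm sideways, 6 mm in height, 12 mm lengthwise of its place, axis within 0.08 rad. All three rolls at rest on the rod between flange and far cheek: centres within 14 mm of its axis, 8 to 110 mm past the flange's outer face (x of roll0_center in the frame of spindle between -0.014 and 0.014 m and z of roll0_center in the frame of spindle between -0.014 and 0.014 m and y of roll0_center in the frame of spindle between 0.008 and 0.11 m and x of roll1_center in the frame of spindle between -0.014 and 0.014 m and z of roll1_center in the frame of spindle between -0.014 and 0.014 m and y of roll1_center in the frame of spindle between 0.008 and 0.11 m and x of roll2_center in the frame of spindle between -0.014 and 0.014 m and z of roll2_center in the frame of spindle between -0.014 and 0.014 m and y of roll2_center in the frame of spindle between 0.008 and 0.11 m and x of spindle_mid in the frame of stand between -0.005 and 0.005 m and y of spindle_mid in the frame of stand between -0.012 and 0.012 m and z of spindle_mid in the frame of stand between 0.074 and 0.086 m and y of spindle_handle in the frame of stand below -0.06 m and angle between the y axis of spindle and the y axis of stand, either way round below 0.08 rad and linear speed of each of roll0, roll1, roll2, spindle below 0.04 m/s); the robot touches nothing.
It fails at once if a roll or the spindle is dropped onto the table (height (world z) of any of roll0_center, roll1_center, roll2_center below 0.04 m or height (world z) of spindle_mid below 0.03 m).
It fails at once if the small bottle, the marker or the tape roll is moved by more than 30 mm (distance of any of vial, marker, clear_tape from where it was at the start of the episode above 0.03 m).
It also fails if it takes over 64 s, if anything falls off the work surface, if the arm or the gripper's body presses on something with over 40 N, if the wrist force passes 120 N, or if a joint passes its speed limit or range.

### The arm

A 6-joint arm with a two-finger parallel gripper is mounted at the origin on a cart in front of the work surface, level with it; the furniture and walls round the work are solid. World frame = base frame: x ahead of the robot, y to its left, z up, the work surface at z = 0. Lengths are in m, angles in rad, forces in N, time in s.
With the tool pointing down it reaches from about 0.325 to 0.9 m from the base axis. Payload 6.1 kg.
Tool frame: the origin (TCP) lies midway between the tips of the shut fingers; the grasp point (between the pads) lies 19 mm behind it; x points along the fingers, y is the direction in which the jaws open and shut, and the axes are right-handed (so a half turn about x gives the same grasp; the last joint's range is limited). The gripper opens to 85 mm and grips with 20 to 120 N. Pads are 22 mm wide; open, the fingers measure 114 mm over their backs; the gripper's body (76 mm by 85 mm) begins 54 mm behind the grasp point. The pads swing forward as they close: fully open they stand 13 mm farther back than shut.
Start: joints at [1.015, 0.22, 1.526, -0, 1.395, -0.126], TCP at [0.26, 0.568, 0.231] pointing down, gripper open.
Joint ranges: [-2.98, 2.98], [-0.91, 2.08], [0.09, 2.57], [-1.24, 4.39], [0.2, 2.65], [-2.68, 2.68]. Speed limits (rad/s): [2.57, 2.57, 3.01, 3.14, 3.14, 3.14].

### API

Orientations are given as [roll, pitch, yaw] about the fixed x, y, z axes, in that order (R = Rz(yaw) Ry(pitch) Rx(roll)).
In Python, from plant import movep, move_l, set_joints, gripper_to, hold, inverse_kinematics, observe, get_image, get_calibration, Unreachable, job_done gives the robot as it stands. Calls block until the motion is done:
- movep(position, orientation): joint-space move of the TCP to a pose.
- move_l(position, feed=0.15, rotation=None, max_force=None): straight line of the TCP; rotation=None keeps the orientation; feed is the mean speed in m/s. With max_force (N) it stops when the force on the tool has changed by that much, and returns True; else False.
- set_joints(angles): joint-space move.
- gripper_to(opening, f_grip=None): finger opening in m; f_grip is the grip in N (None keeps the last); returns when the fingers have stopped.
- hold(seconds).
- inverse_kinematics(position, orientation): joint angles nearest the present ones, or None.
- observe(): the state.
- get_image(name): name is "side" or "top" or "wrist"; returns (picture, depth): 384x512x3 uint8, red, green, blue; 384x512 float32, m along the optical axis (not along the pixel's ray), 0 where there is no reading.
- get_calibration(name): a dict with "intrinsics" (3x3 intrinsics, pixels), "dist_coeffs" ([k1, k2, p1, p2, k3] as OpenCV has them; the pictures are not rectified), "world_from_camera" (4x4, takes a point from camera to world coordinates). Camera axes: x right, y down, z forward; pixel columns grow to the right and rows downward; lengths in m; the calibration is good to about 2 mm. A picture is of the moment at which its call begins: read the wrist's pose just before it. get_calibration takes no time and is no camera call; for the wrist camera it gives the pose at the moment of the call.
A pose or a line that the arm cannot do raises Unreachable and nothing moves.
- job_done(): hands the job in, once; it reports no verdict.
The state is a dict: "time_s": time; "q": joint angles; "joint_velocities": joint speeds; "joint_torque": joint torques, N m; "eef_pos": TCP position; "tcp_rot": TCP orientation; "ft_force": force on the tool from outside, world axes, zero at the start; "torque": the same for the moment, N m; "opening": finger opening in m.
Only numpy, scipy, OpenCV 4.12 (cv2) and the standard library are available. Lean on these libraries where they do the work, as an engineer would, in place of code of your own. Each camera call takes 0.05 s, during which the arm holds its last target.

## Working session

There is one attempt and no reset: what is moved stays moved. The work goes in short steps, each a Python script; the robot and the scene stay as the last script left them, time stands still between calls to the robot, and variables do not carry over. Pictures are saved under pics/ and viewed, and the job is handed in when it is done.

```bash
ls; mkdir -p pics
python3 - <<'E'
from plant import *
import cv2
for n in ["side","top","wrist"]:
    im,d=get_image(n); cv2.imwrite(f"pics/{n}0.png",im[:,:,::-1])
    c=get_calibration(n); print(n,c["intrinsics"].round(1).tolist() if hasattr(c["intrinsics"],'round') else c["intrinsics"],c["dist_coeffs"],c["world_from_camera"])
print(observe())
E
```

```text
pics
side [[353.3, 0.0, 252.5], [0.0, 353.3, 196.1], [0.0, 0.0, 1.0]] [0.00498196 0.         0.         0.         0.        ] [[ 0.99588724 -0.04610005  0.07799612  0.42554401]
 [-0.08908837 -0.34159771  0.93561438 -0.92607743]
 [-0.01648857 -0.93871497 -0.34429978  0.37352116]
 [ 0.          0.          0.          1.        ]]
top [[440.3, 0.0, 252.6], [0.0, 440.3, 194.6], [0.0, 0.0, 1.0]] [-0.14929597  0.          0.          0.          0.        ] [[ 0.05732238 -0.97755314  0.2027412   0.29386597]
 [-0.9983437  -0.05513089  0.0164449  -0.12231743]
 [-0.00489846 -0.20334806 -0.97909426  1.05768141]
 [ 0.          0.          0.          1.        ]]
wrist [[316.9, 0.0, 258.5], [0.0, 316.9, 195.3], [0.0, 0.0, 1.0]] [-0.06675767  0.          0.          0.          0.        ] [[ 0.41620412  0.86201363  0.28932098  0.18521835]
 [ 0.9092706  -0.39420338 -0.13353154  0.60314083]
 [-0.0010547   0.31864744 -0.94787272  0.37336316]
 [ 0.          0.          0.          1.        ]]
{'time_s': 0.15, 'q': array([ 1.01486662e+00,  2.21078384e-01,  1.52737658e+00,  7.04578327e-06,
        1.39474909e+00, -1.26075435e-01]), 'joint_velocities': array([ 0.00052961, -0.00313558, -0.00311879, -0.00104948, -0.00041176,
        0.00043208]), 'joint_torque': array([ 1.79267490e-04, -4.97481930e+01, -3.89904714e+01, -1.26917212e-04,
        6.98921154e-03, -2.34804764e-05]), 'eef_pos': array([0.26018479, 0.5677223 , 0.23041491]), 'tcp_rot': array([-1.7011754 ,  1.56918492, -2.13103091]), 'ft_force': array([ 0.14057497, -0.04857727,  1.1963341 ]), 'torque': array([ 0.03401836, -0.02618926, -0.03698893]), 'opening': 0.08500368001490277}
```

View pics/top0.png

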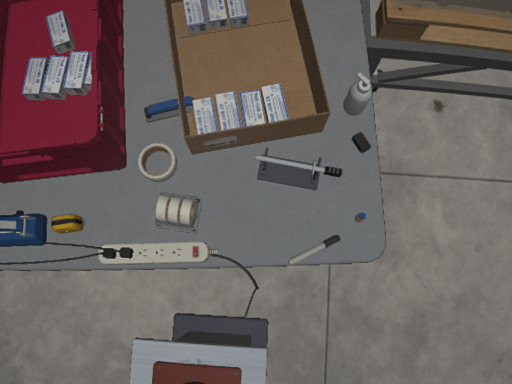

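View pics/side0.png

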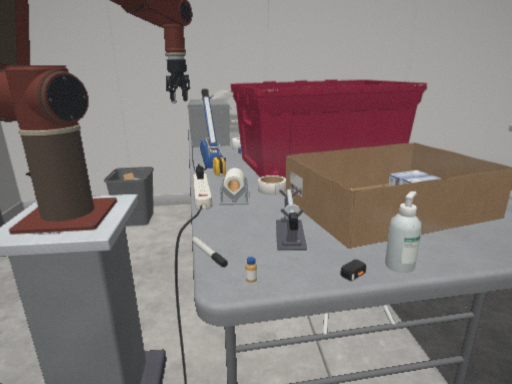

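View pics/wrist0.png

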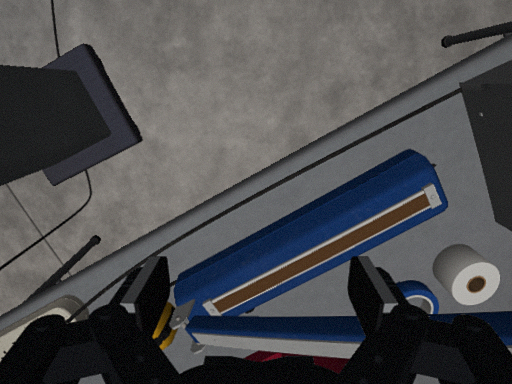

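```bash
cat > h.py <<'E'
from plant import *
import numpy as np, cv2
def grab(name):
    c=get_calibration(name); im,d=get_image(name); return im,d,c
def cloud(d,c):
    K=np.array(c["intrinsics"]);h,w=d.shape
    u,v=np.meshgrid(np.arange(w),np.arange(h))
    p=cv2.undistortPoints(np.stack([u,v],-1).reshape(-1,1,2).astype(np.float64),K,np.array(c["dist_coeffs"])).reshape(h,w,2)
    P=np.dstack([p[...,0]*d,p[...,1]*d,d])
    T=np.array(c["world_from_camera"]); W=P@T[:3,:3].T+T[:3,3]; W[d<=0]=np.nan
    return W
def ray(px,c,z):
    p=cv2.undistortPoints(np.array(px,float).reshape(-1,1,2),np.array(c["intrinsics"]),np.array(c["dist_coeffs"])).reshape(-1,2)
    T=np.array(c["world_from_camera"]); D=np.c_[p,np.ones(len(p))]@T[:3,:3].T
    return T[:3,3]+D*((z-T[2,3])/D[:,2])[:,None]
def project(X,c):
    T=np.linalg.inv(np.array(c["world_from_camera"]))
    return cv2.projectPoints(np.array(X,float).reshape(-1,1,3),cv2.Rodrigues(T[:3,:3])[0],T[:3,3],np.array(c["intrinsics"]),np.array(c["dist_coeffs"]))[0].reshape(-1,2)
E
python3 - <<'E'
from h import *
im,d,c=grab("top")
W=cloud(d,c)
for n,p in dict(handle=(333,172),tip=(258,158),roll0=(192,211),roll2=(162,207),table=(230,200),mark=(315,250),vial=(360,217),tape=(157,145),rodmid=(285,163)).items():
    print(n,W[p[1],p[0]].round(3), ray([p],c,0.08)[0].round(3), ray([p],c,0.)[0].round(3))
cv2.imwrite("pics/topcrop.png",cv2.resize(im[120:280,130:390,::-1],None,fx=3,fy=3,interpolation=cv2.INTER_CUBIC))
E
```

```text
handle [ 0.556 -0.285  0.095] [ 0.56  -0.288  0.08 ] [ 0.581 -0.301  0.   ]
tip [ 0.581 -0.113  0.087] [ 0.583 -0.113  0.08 ] [ 0.607 -0.113  0.   ]
roll0 [0.456 0.034 0.046] [0.451 0.029 0.08 ] [0.464 0.041 0.   ]
roll2 [0.455 0.096 0.086] [0.456 0.098 0.08 ] [0.469 0.116 0.   ]
table [ 0.495 -0.05   0.005] [ 0.481 -0.056  0.08 ] [ 0.496 -0.05   0.   ]
mark [ 0.384 -0.26   0.016] [ 0.379 -0.251  0.08 ] [ 0.386 -0.262  0.   ]
vial [ 0.464 -0.359  0.048] [ 0.458 -0.351  0.08 ] [ 0.472 -0.37   0.   ]
tape [0.616 0.136 0.037] [0.602 0.125 0.08 ] [0.627 0.145 0.   ]
rodmid [ 0.573 -0.176  0.087] [ 0.575 -0.176  0.08 ] [ 0.598 -0.181  0.   ]
```

View pics/topcrop.png

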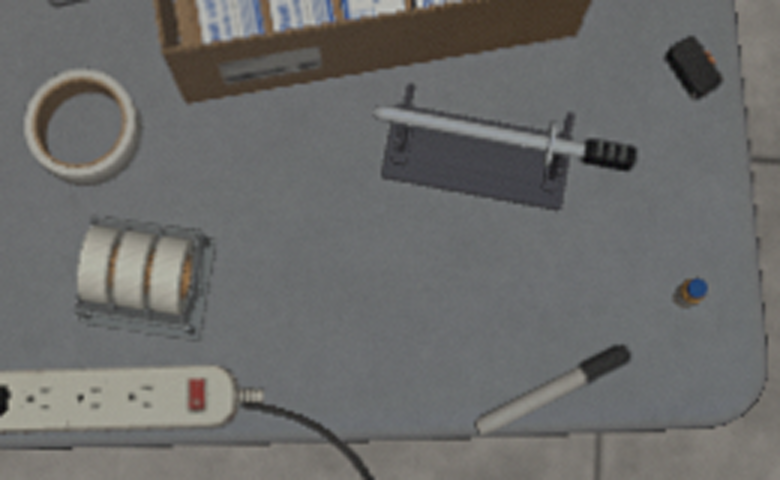

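Run:
```python
from h import *
move_l([0.26,0.568,0.30],feed=0.25)
import pickle
S={}
rpy=[0,np.pi/2,-0.142-np.pi/2]
for n,p in dict(rack=[0.44,0.03,0.29],stand=[0.56,-0.21,0.30]).items():
    movep(p,rpy); hold(0.2)
    im,d,c=grab("wrist"); S[n]=(im,d,c); cv2.imwrite(f"pics/w_{n}.png",im[:,:,::-1])
    o=observe(); print(o['time_s'],o['eef_pos'],o['q'].round(3))
pickle.dump(S,open("w.pkl","wb"))
```

```text
2.9167 [0.44006481 0.0304721  0.29000525] [-0.11  -0.27   1.898  0.     1.513  0.031]
4.2083 [ 0.56012006 -0.20868106  0.3005965 ] [-0.489  0.119  1.513  0.     1.51  -0.348]
```

View pics/w_rack.png

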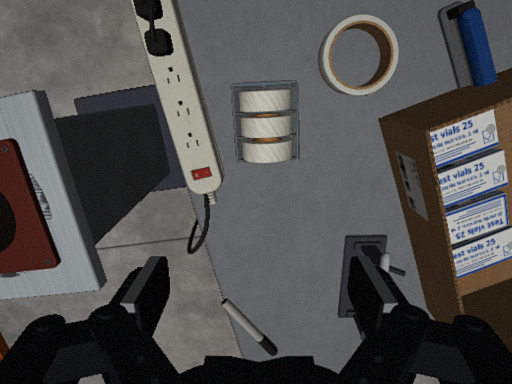

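View pics/w_stand.png

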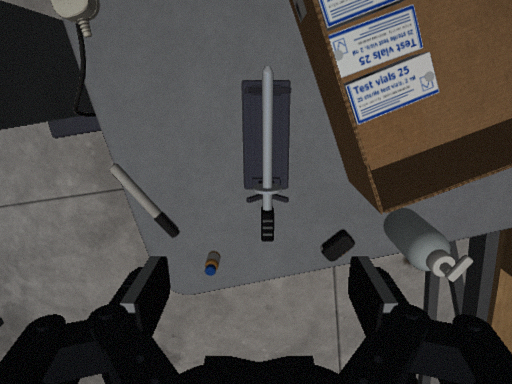

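Run:
```python
from h import *
import pickle
S=pickle.load(open("w.pkl","rb"))
im,d,c=S["stand"]; W=cloud(d,c)
# rod centre per row by brightness
g=im.astype(int).sum(2)/3
pts=[]
for v in range(80,172,6):
    seg=g[v,255:282]; m=seg>150
    if m.sum()>3: 
        u=255+np.nonzero(m)[0]; pts.append(((u.min()+u.max())/2,v,m.sum()))
print(pts)
P=ray([p[:2] for p in pts],c,0.080); print(P.round(4)[::3])
f=np.polyfit(P[:,1],P[:,0],1); print("rod yaw",-np.arctan(f[0]),"x at y=-0.29,-.2:",np.polyval(f,[-.29,-.2]),'resid',(np.polyval(f,P[:,1])-P[:,0]).std())
# handle
sub=W[200:245,250:285]; m=(sub[...,2]>0.075)&(g[200:245,250:285]<90)
ys,xs=np.nonzero(m); print("handle rows",ys.min()+200,ys.max()+200,"cols",xs.min()+250,xs.max()+250,"topz",np.nanmedian(sub[m][:,2]), "xy range",np.nanmin(sub[m],0),np.nanmax(sub[m],0))
for r in range(200,245,2): 
    q=m[r-200]; 
    if q.any(): print(r,250+np.nonzero(q)[0].min(),250+np.nonzero(q)[0].max(),np.nanmedian(sub[r-200][q],0).round(4))
cv2.imwrite("pics/c1.png",cv2.resize(im[55:250,215:325,::-1],None,fx=3,fy=3,interpolation=cv2.INTER_CUBIC))
im,d,c=S["rack"]
cv2.imwrite("pics/c2.png",cv2.resize(im[70:175,215:315,::-1],None,fx=5,fy=5,interpolation=cv2.INTER_CUBIC))
```

```text
[]Traceback (most recent call last):
  File "<stdin>", line 13, in <module>
  File "h.py", line 13, in ray
    p=cv2.undistortPoints(np.array(px,float).reshape(-1,1,2),np.array(c["intrinsics"]),np.array(c["dist_coeffs"])).reshape(-1,2)
      ~~~~~~~~~~~~~~~~~~~^^^^^^^^^^^^^^^^^^^^^^^^^^^^^^^^^^^^^^^^^^^^^^^^^^^^^^^^^^^^^^^^^^^^^^^^^^^^^^^^^^^^^^^^^
cv2.error: OpenCV(4.12.0) /io/opencv/modules/calib3d/src/undistort.dispatch.cpp:347: error: (-215:Assertion failed) CV_IS_MAT(_src) && CV_IS_MAT(_dst) && (_src->rows == 1 || _src->cols == 1) && (_dst->rows == 1 || _dst->cols == 1) && _src->cols + _src->rows - 1 == _dst->rows + _dst->cols - 1 && (CV_MAT_TYPE(_src->type) == CV_32FC2 || CV_MAT_TYPE(_src->type) == CV_64FC2) && (CV_MAT_TYPE(_dst->type) == CV_32FC2 || CV_MAT_TYPE(_dst->type) == CV_64FC2) in function 'cvUndistortPointsInternal'
```

Run:
```python
from h import *
import pickle
S=pickle.load(open("w.pkl","rb"))
im,d,c=S["stand"]; W=cloud(d,c)
g=im.astype(int).sum(2)/3
print(g[120,250:290].astype(int)); print(g[224,250:290].astype(int)); print(W[224,250:290,2].round(3))
cv2.imwrite("pics/c1.png",cv2.resize(im[55:250,215:325,::-1],None,fx=3,fy=3,interpolation=cv2.INTER_CUBIC))
im,d,c=S["rack"]
cv2.imwrite("pics/c2.png",cv2.resize(im[70:175,215:315,::-1],None,fx=5,fy=5,interpolation=cv2.INTER_CUBIC))
```

```text
[ 44  51  51  50  52  45  47  51  52  53  49  46  70 109 124 133 142 147
 141 137 118  98  65  47  50  45  51  48  47  49  50  42  46  49  45  50
  52  49  41  46]
[92 91 91 90 92 90 88 91 91 96 97 31  2 13 19 13 11 13 19  7  9 10 13 12
 68 97 90 88 91 91 92 88 92 91 97 94 89 98 94 95]
[ 0.    -0.     0.     0.    -0.     0.     0.     0.     0.001  0.
 -0.001  0.091  0.092  0.091  0.092  0.092  0.092  0.092  0.093  0.091
  0.093  0.093  0.091  0.091  0.     0.001  0.001 -0.    -0.001  0.
  0.001  0.001 -0.     0.    -0.     0.    -0.    -0.001  0.001  0.   ]
```

View pics/c1.png

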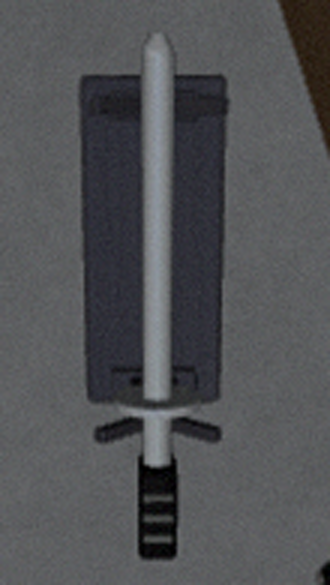

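View pics/c2.png

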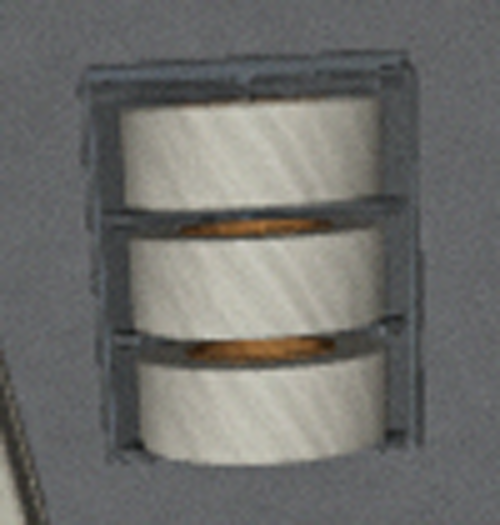

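Run:
```python
from h import *
import pickle
S=pickle.load(open("w.pkl","rb"))
im,d,c=S["stand"]; W=cloud(d,c); g=im.astype(int).sum(2)/3
pts=[]
for v in range(76,185,4):
    m=g[v,256:280]>85; u=256+np.nonzero(m)[0]; pts.append((np.mean(u),v))
P=ray(pts,c,0.080)
f=np.polyfit(P[:,1],P[:,0],1); print("rod yaw",-np.arctan(f[0]),"x at y=-0.29,-.11:",np.polyval(f,[-.29,-.11]),'resid',(np.polyval(f,P[:,1])-P[:,0]).std())
m=(W[...,2]>0.088)&(W[...,2]<.097)&(g<60); m[:205]=0;m[245:]=0;m[:,:255]=0;m[:,282:]=0
hp=W[m]; a=np.array([np.sin(-np.arctan(f[0]))*-1,np.cos(np.arctan(f[0]))])
s=hp[:,:2]@a; t=hp[:,:2]@np.array([a[1],-a[0]])
print("a",a,"handle s",s.min(),s.max(),"t",t.min(),t.max(),hp[:,2].mean())
h=a*(s.min()+s.max())/2+np.array([a[1],-a[0]])*(t.min()+t.max())/2; print("handle centre",h, "rod line x there",np.polyval(f,h[1]))
# tip
mt=(W[...,2]>0.07)&(W[...,2]<0.1)&(g>75); mt[:60]=0;mt[185:]=0;mt[:,:250]=0;mt[:,:255]=0;mt[:,282:]=0
s2=W[mt][:,:2]@a; print("tip s",s2.max(), "-184 ->",s2.max()-.184,"handle c s",h@a,"rod top z",np.percentile(W[mt][:,2],[50,90]))
# rack
im,d,c=S["rack"]; W=cloud(d,c); g=im.astype(int)
roi=np.zeros(d.shape,bool); roi[75:170,225:305]=1
white=roi&(g.min(2)>110)
n,lab,st,cen=cv2.connectedComponentsWithStats(white.astype(np.uint8))
C=[]
for i in range(1,n):
    if st[i,4]<100: continue
    Q=W[lab==i]; Q=Q[Q[:,2]>.06]
    lo,hi=np.nanmin(Q,0),np.nanmax(Q,0)
    # fit cylinder later; use ridge
    print("roll",st[i],"x",lo[0].round(4),hi[0].round(4),"y",lo[1].round(4),hi[1].round(4),"zmax",hi[2].round(4), "mean",Q.mean(0).round(4))
    C.append(Q)
from scipy.optimize import least_squares
A=np.vstack([q for q in C])
def r(p):
    yaw,x0,z0=p; y=A[:,1]-0.06
    t=(A[:,0]-x0)*np.cos(yaw)+y*np.sin(yaw)   # perpendicular to axis (-sin,cos)
    return np.hypot(t,A[:,2]-z0)-0.030
o=least_squares(r,[-0.14,.45,.055],loss='soft_l1',f_scale=.001); print("axis yaw,x at y=.06,z",o.x,np.median(abs(o.fun)))
yaw=o.x[0]; a=np.array([-np.sin(yaw),np.cos(yaw)])
for q in C:
    s=q[:,:2]@a; print("s range",np.percentile(s,[1,99]).round(4),s.min().round(4),s.max().round(4))
rk=roi&~white&(W[...,2]>.03)
Q=W[rk]; s=Q[:,:2]@a; t=Q[:,:2]@np.array([a[1],-a[0]])
print("rack s",np.percentile(s,[.5,99.5]),"t",np.percentile(t,[.5,99.5]),"zmax",np.percentile(Q[:,2],98))
```

```text
rod yaw -0.13428264042254492 x at y=-0.29,-.11: [0.55859397 0.58291118] resid 0.00015999382192561815
a [0.13387944 0.99099763] handle s -0.22717505735593738 -0.18703774605446277 t 0.5850984623564252 0.5999266949447962 0.09180554165738902
handle centre [ 0.55945127 -0.28456721] rod line x there 0.5593279165984252
tip s -0.024384919676749876 -184 -> -0.20838491967674988 handle c s -0.20710640170520012 rod top z [0.08525723 0.08656421]
roll [241  90  47  22 938] x 0.4288 0.4817 y 0.0888 0.1124 zmax 0.0873 mean [0.4553 0.1008 0.0813]
roll [242 116  47  22 891] x 0.4265 0.4796 y 0.0608 0.085 zmax 0.0874 mean [0.4528 0.073  0.0813]
roll [244 142  46  21 835] x 0.4241 0.4774 y 0.0325 0.0572 zmax 0.088 mean [0.4504 0.045  0.0814]
axis yaw,x at y=.06,z [-0.09059631  0.45309827  0.05531167] 0.0004539332524147663
s range [0.1311 0.1519] 0.1307 0.1521
s range [0.1031 0.1239] 0.1027 0.1241
s range [0.075  0.0957] 0.0745 0.0961
rack s [0.07024312 0.15808408] t [0.40670331 0.48477467] zmax 0.07922658861118123
```

Run:
```python
from h import *
yw=-0.1343; rpy=[0,np.pi/2,yw-np.pi/2]
H=[0.5594,-0.2845]
gripper_to(0.05)
movep(H+[0.16],rpy)
print(move_l(H+[0.061],feed=0.1,max_force=12)); hold(0.2)
o=observe(); print(o['time_s'],o['eef_pos'],o['tcp_rot'],o['ft_force'])
gripper_to(0.0,f_grip=90); hold(0.2)
o=observe(); print(o['time_s'],o['eef_pos'],o['opening'],o['ft_force'])
im,d,c=grab("wrist"); cv2.imwrite("pics/grasp.png",im[:,:,::-1])
```

```text
False
6.6667 [ 0.55984891 -0.28481598  0.0618084 ] [ 1.08090533  1.56942725 -0.62416974] [-0.3039676   0.82979588  0.39122009]
7.275 [ 0.55989089 -0.28466799  0.06133305] 0.015037659024497106 [2.70463198 0.1861164  1.77292796]
```

View pics/grasp.png

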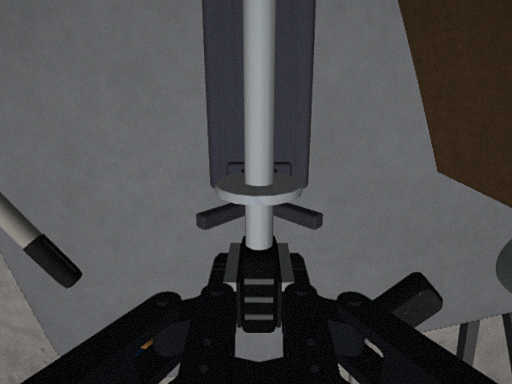

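```bash
cat >> h.py <<'E'
from scipy.spatial.transform import Rotation as Ro
def rodfit():
    """rod axis top-line from wrist depth: returns axis points at 2 locations (world) """
    im,d,c=grab("wrist"); W=cloud(d,c); g=im.astype(int).sum(2)/3
    P=[]
    for v in range(5,165,5):
        x=W[v,235:290]; m=np.isfinite(x[:,2])
        if not m.any(): continue
        # rod = pixels closest to the camera
        dd=d[v,235:290]; mm=(dd>0.05)&(dd<0.22)
        if mm.sum()<5: continue
        q=x[mm]; P.append([np.mean(q[:,0]),np.mean(q[:,1]),np.percentile(q[:,2],80)-0.006])
    P=np.array(P)
    return P,im,d,c
E
python3 - <<'E'
from h import *
def rep(n):
    P,im,d,c=rodfit(); cv2.imwrite(f"pics/{n}.png",im[:,:,::-1])
    if len(P)<4: print(n,len(P)); return
    f=np.polyfit(P[:,1],P[:,0],1); k=np.polyfit(P[:,1],P[:,2],1); o=observe()
    print(n,len(P),o['time_s'],"eef",o['eef_pos'],"yaw",-np.arctan(f[0]),"x@tcp_y",np.polyval(f,o['eef_pos'][1]),"z slope",k[0],"z@tcp_y",np.polyval(k,o['eef_pos'][1]),"y",P[:,1].min(),P[:,1].max(), o['ft_force'])
rep("r0")
o=observe(); p=o['eef_pos']
move_l([0.5594,-0.2845,0.14],feed=0.1); hold(0.3)
rep("r1")
im,d,c=grab("side"); cv2.imwrite("pics/s1.png",cv2.resize(im[140:290,180:330,::-1],None,fx=4,fy=4))
E
```

```text
r0 32 7.375 eef [ 0.55986191 -0.28466674  0.06131493] yaw -0.1292613283516503 x@tcp_y 0.5617608540041219 z slope 0.005689794031519861 z@tcp_y 0.07923544117079503 y -0.23568509434928966 -0.1687641687217995 [3.06759848 0.22240662 1.48607145]
r1 32 8.6667 eef [ 0.55920462 -0.28438676  0.13949622] yaw -0.133292013507466 x@tcp_y 0.5588230352429998 z slope -0.0005087572254370514 z@tcp_y 0.15811404453637895 y -0.2289672765788502 -0.17450510622546633 [-1.43643553 -0.08038207 -1.29365581]
```

View pics/s1.png

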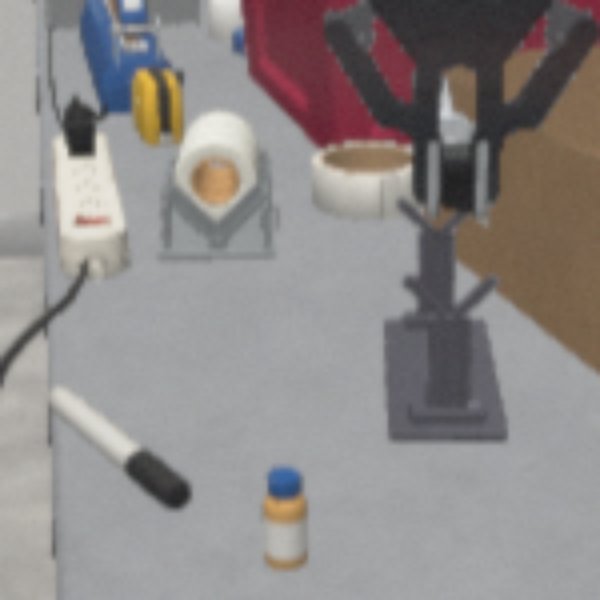

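View pics/r1.png

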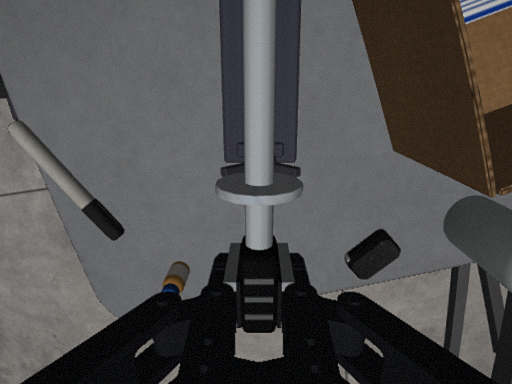

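```bash
cat >> h.py <<'E'
RC=np.array([0.4542,0.0725]); RY=-0.0906; RA=np.array([-np.sin(RY),np.cos(RY)])
RR=[0,np.pi/2,RY-np.pi/2+0.001]
def rk(s,z): return list(RC+RA*s)+[z]
def rep(n):
    P,im,d,c=rodfit(); cv2.imwrite(f"pics/{n}.png",im[:,:,::-1])
    if len(P)<4: print(n,len(P)); return
    f=np.polyfit(P[:,1],P[:,0],1); k=np.polyfit(P[:,1],P[:,2],1); o=observe()
    print(n,len(P),o['time_s'],"eef",o['eef_pos'],"yaw",-np.arctan(f[0]),"x@tcp_y",np.polyval(f,o['eef_pos'][1]),"z slope",k[0],"z@tcp_y",np.polyval(k,o['eef_pos'][1]), o['ft_force'])
E
python3 - <<'E'
from h import *
movep(rk(-0.26,0.14),RR)
move_l(rk(-0.26,0.0365),feed=0.12); hold(0.3)
rep("r2")
im,d,c=grab("side"); cv2.imwrite("pics/s2.png",cv2.resize(im[140:290,180:330,::-1],None,fx=4,fy=4))
im,d,c=grab("top"); cv2.imwrite("pics/t2.png",cv2.resize(im[150:270,130:330,::-1],None,fx=4,fy=4))
E
```

```text
r2 32 10.775 eef [ 0.43094984 -0.18658828  0.03693649] yaw -0.085611083537932 x@tcp_y 0.43271677998734026 z slope 0.0014502428435696122 z@tcp_y 0.055197878294750584 [-0.18185522 -0.15303264 -1.37747464]
```

View pics/s2.png

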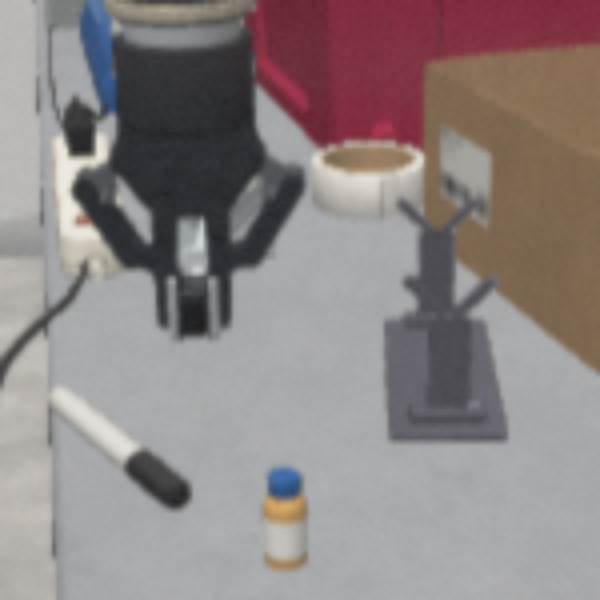

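View pics/r2.png

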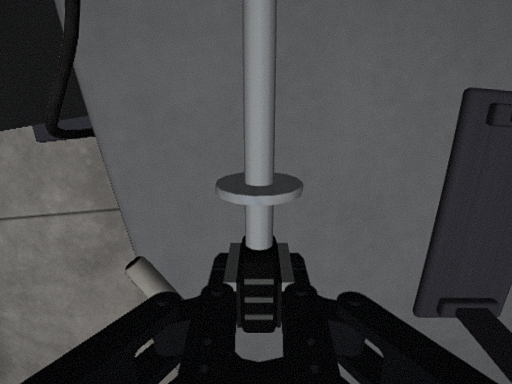

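View pics/t2.png

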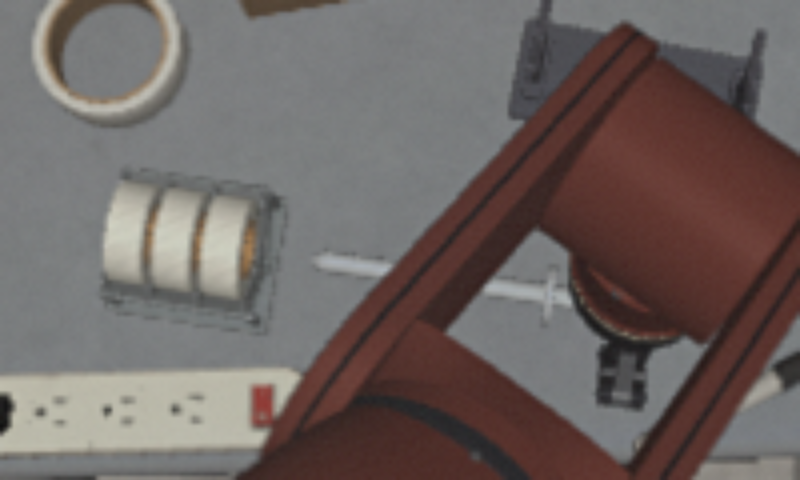

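Run:
```python
from h import *
c=get_calibration("top")
t=ray([(130+316/4,150+262/4)],c,0.055)[0]; e=RC+RA*((t[:2]-RC)@RA); print(t,"lateral off",(t[:2]-e)[0],"s",(t[:2]-RC)@RA)
r=move_l(rk(-0.17,0.0365),feed=0.08,max_force=8); o=observe(); print(r,o['ft_force'],o['eef_pos'],o['time_s'])
im,d,c=grab("wrist"); cv2.imwrite("pics/i1.png",im[:,:,::-1])
im,d,c=grab("top"); cv2.imwrite("pics/t3.png",cv2.resize(im[150:270,130:330,::-1],None,fx=4,fy=4))
```

```text
[ 0.44652457 -0.00783786  0.055     ] lateral off -0.00037375624717744804 s -0.080702809551618
False [-0.80929604  0.0504522  -1.78604576] [ 0.43889356 -0.09717379  0.03654268] 12.15
```

View pics/i1.png

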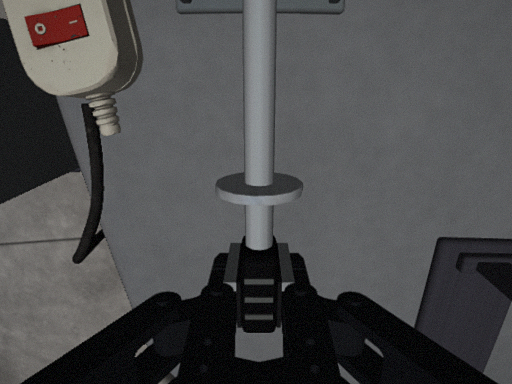

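View pics/t3.png

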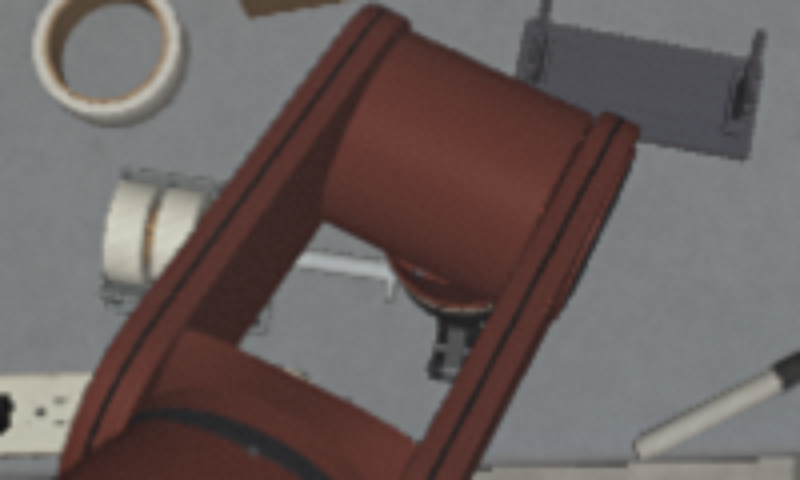

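Run:
```python
from h import *
r=move_l(rk(-0.094,0.0365),feed=0.06,max_force=8); hold(0.2); o=observe(); print(r,o['ft_force'],o['eef_pos'],o['time_s'],(o['eef_pos'][:2]-RC)@RA)
im,d,c=grab("wrist"); cv2.imwrite("pics/i2.png",im[:,:,::-1])
im,d,c=grab("side"); cv2.imwrite("pics/s3.png",cv2.resize(im[140:290,180:330,::-1],None,fx=4,fy=4))
```

```text
False [ 0.3985613  -0.45826518 -0.64619245] [ 0.4456813  -0.02133821  0.0364924 ] 13.8667 -0.09422408508205975
```

View pics/i2.png

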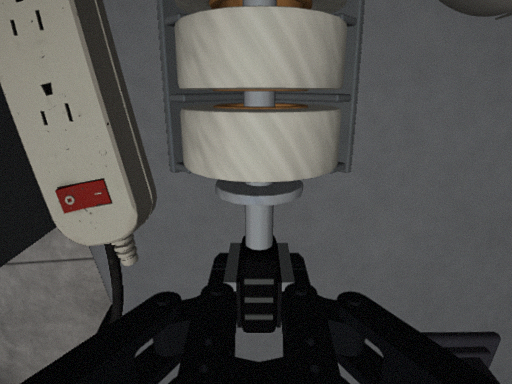

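Run:
```python
from h import *
gripper_to(0.0,f_grip=115)
move_l(rk(-0.094,0.055),feed=0.03); hold(0.2); rep("l1")
im,d,c=grab("side"); cv2.imwrite("pics/s4.png",cv2.resize(im[140:290,180:330,::-1],None,fx=4,fy=4))
o=observe(); print(o['opening'],o['torque'])
```

```text
l1 32 15.2 eef [ 0.44549381 -0.02109478  0.05477542] yaw -0.08773422436501131 x@tcp_y 0.44629659649385256 z slope -0.07282155139591347 z@tcp_y 0.09199255868512532 [-0.07326927  0.10521919 -0.52178891]
0.014047027748622104 [-0.21165159 -0.02521999  0.0223467 ]
```

View pics/l1.png

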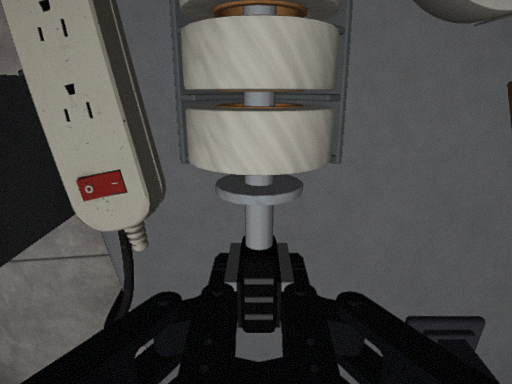

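View pics/s4.png

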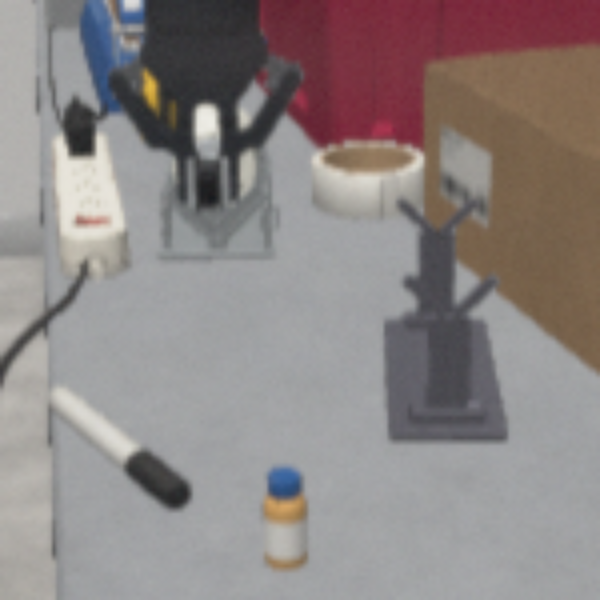

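Run:
```python
from h import *
move_l(rk(-0.094,0.16),feed=0.06); hold(0.3)
im,d,c=grab("wrist"); cv2.imwrite("pics/l2.png",im[:,:,::-1])
im,d,c=grab("side"); cv2.imwrite("pics/s5.png",cv2.resize(im[100:250,180:330,::-1],None,fx=4,fy=4))
o=observe(); print(o['time_s'],o['eef_pos'],o['opening'],o['torque'],o['ft_force'])
```

```text
17.55 [ 0.44569395 -0.02109909  0.15996516] 0.014276824949620447 [-0.16497892  0.01153023  0.00303413] [ 0.15391631 -0.32469601 -2.13265753]
```

View pics/l2.png

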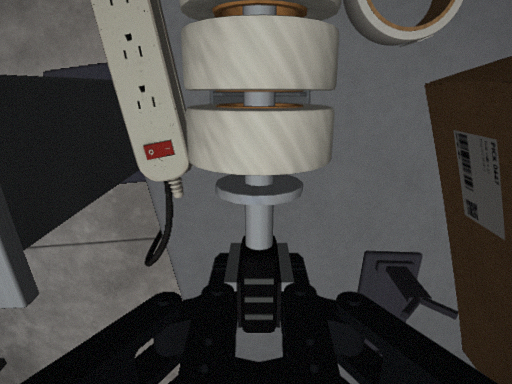

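View pics/s5.png

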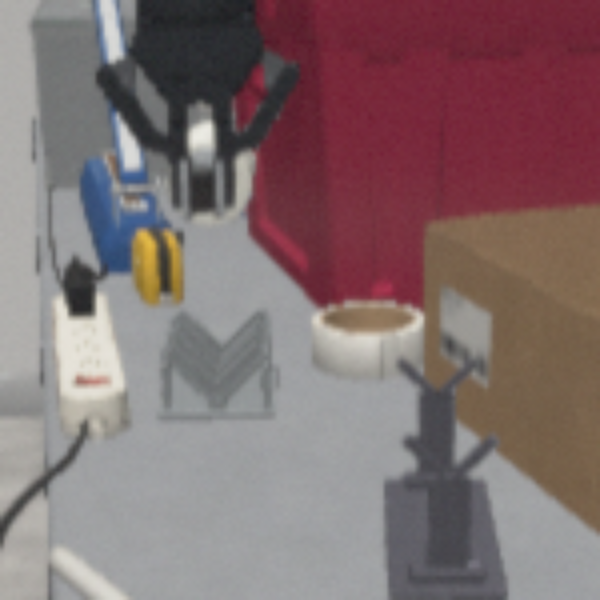

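Run:
```python
from h import *
rpy=[0,np.pi/2,-0.1335-np.pi/2]
move_l([0.5597,-0.2845,0.16],feed=0.1,rotation=rpy); hold(0.2)
move_l([0.5597,-0.2845,0.105],feed=0.06); hold(0.4)
im,d,c=grab("wrist"); cv2.imwrite("pics/p1.png",im[:,:,::-1])
im,d,c=grab("side"); cv2.imwrite("pics/s6.png",cv2.resize(im[120:270,220:370,::-1],None,fx=4,fy=4))
im,d,c=grab("top"); cv2.imwrite("pics/t6.png",cv2.resize(im[110:210,220:370,::-1],None,fx=5,fy=5))
o=observe(); print(o['time_s'],o['eef_pos'],o['opening'],o['torque'],o['ft_force'])
```

```text
22.3833 [ 0.55969987 -0.28449887  0.10503169] 0.014449622211799643 [-0.11676953  0.06382367 -0.01960955] [-0.84928231  0.36984605 -3.16958527]
```

View pics/p1.png

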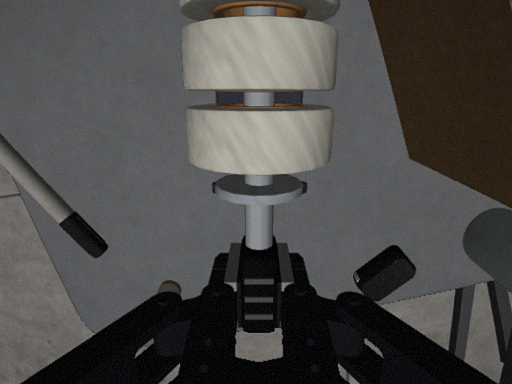

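View pics/s6.png

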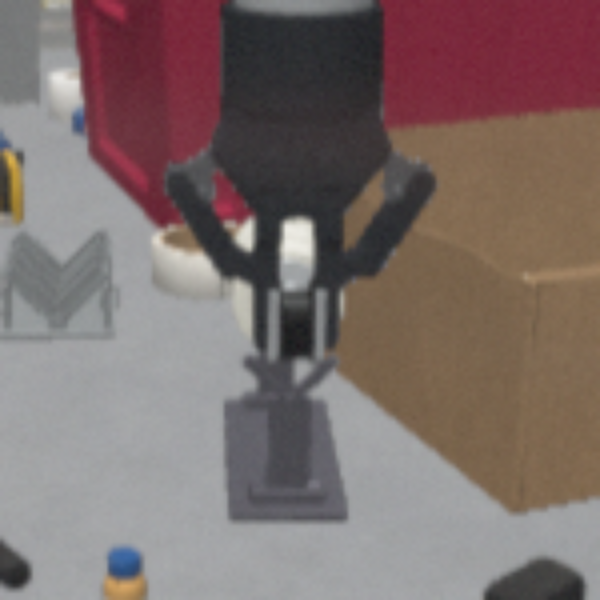

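View pics/t6.png

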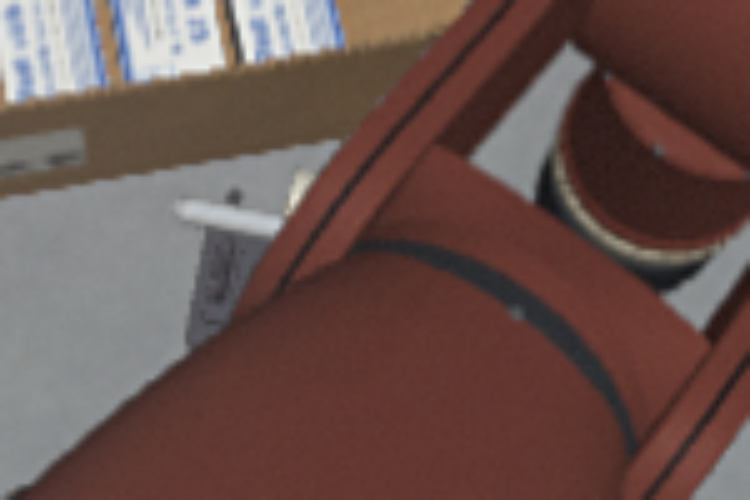

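Run:
```python
from h import *
r=move_l([0.5597,-0.2845,0.0612],feed=0.03,max_force=8); hold(0.3)
o=observe(); print(r,o['time_s'],o['eef_pos'],o['opening'],o['torque'],o['ft_force'])
im,d,c=grab("wrist"); cv2.imwrite("pics/p2.png",im[:,:,::-1])
im,d,c=grab("side"); cv2.imwrite("pics/s7.png",cv2.resize(im[120:270,220:370,::-1],None,fx=4,fy=4))
```

```text
False 24.2917 [ 0.55995323 -0.28459678  0.06148752] 0.014541741156693499 [-0.03758075 -0.10670661  0.05948821] [0.84908193 0.04509662 0.1857605 ]
```

View pics/p2.png

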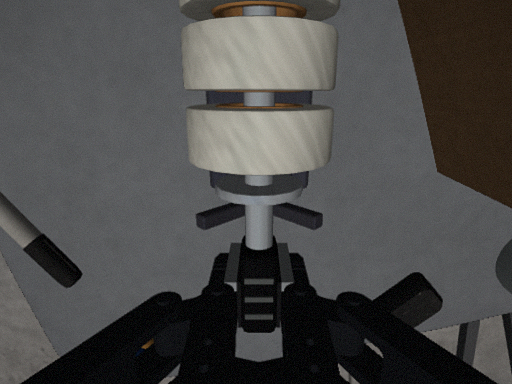

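View pics/s7.png

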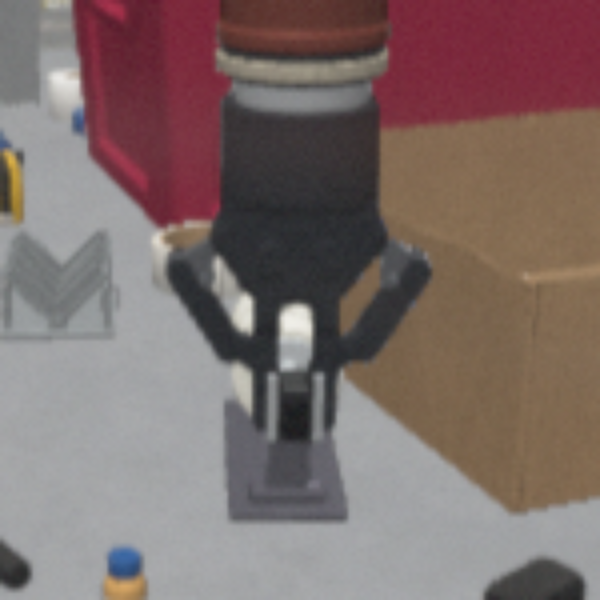

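Run:
```python
from h import *
gripper_to(0.018,f_grip=20); gripper_to(0.025); gripper_to(0.05); hold(0.3)
o=observe(); print(o['time_s'],o['opening'],o['ft_force'])
im,d,c=grab("wrist"); cv2.imwrite("pics/q1.png",im[:,:,::-1])
move_l([0.5597,-0.2845,0.20],feed=0.08)
move_l([0.5597,-0.2845,0.30],feed=0.15); hold(0.3)
im,d,c=grab("wrist"); cv2.imwrite("pics/q2.png",im[:,:,::-1])
import pickle; pickle.dump((im,d,c),open("q2.pkl","wb"))
print(observe()['time_s'])
```

```text
25.5167 0.04998040954041698 [-0.26854128 -0.08424104 -0.43043167]
28.6167
```

View pics/q2.png

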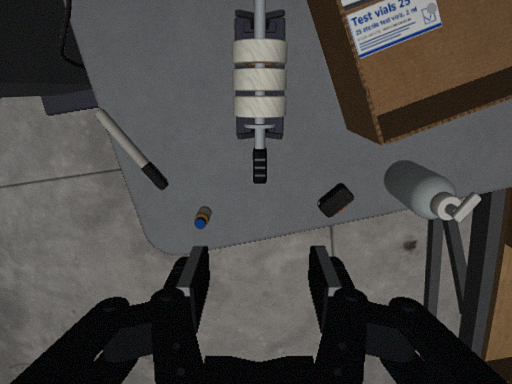

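Run:
```python
from h import *
import pickle
im,d,c=pickle.load(open("q2.pkl","rb")); W=cloud(d,c); g=im.astype(int)
m=(W[...,2]>0.085)&(W[...,2]<.098)&(g.max(2)<60); m[:145]=0;m[190:]=0;m[:,:248]=0;m[:,275:]=0
a=np.array([np.sin(.1343),np.cos(.1343)]); b=np.array([a[1],-a[0]])
hp=W[m]; s=hp[:,:2]@a;t=hp[:,:2]@b; print("handle s",(s.min()+s.max())/2,"t",(t.min()+t.max())/2,"z",hp[:,2].mean(),"(before s -0.2071 t .5925 z .0918)")
hs=(s.min()+s.max())/2
w=(g.min(2)>100)&(W[...,2]>.088); w[:35]=0;w[125:]=0;w[:,:228]=0;w[:,292:]=0
n,lab,st,cen=cv2.connectedComponentsWithStats(w.astype(np.uint8))
for i in range(1,n):
    if st[i,4]<60: continue
    q=W[lab==i]; s=q[:,:2]@a-hs-.044; t=q[:,:2]@b; print("roll y in spindle",s.min().round(4),s.max().round(4),"t mid",((t.min()+t.max())/2).round(4),"zmax",q[:,2].max().round(4))
rod=[(np.mean(248+np.nonzero((W[v,248:275,2]>.07)&(g[v,248:275].min(1)>70))[0]),v) for v in (2,4,6,8)]
P=ray(rod,c,.08); print("rod end t",P[:,:2]@b)
for n in ("side","top"):
    im,d,c=grab(n); cv2.imwrite(f"pics/f_{n}.png",im[:,:,::-1])
```

```text
handle s -0.20725945021393916 t 0.5927064945771656 z 0.09167297353326104 (before s -0.2071 t .5925 z .0918)
roll y in spindle 0.0674 0.0888 t mid 0.5919 zmax 0.102
roll y in spindle 0.0391 0.0609 t mid 0.5919 zmax 0.102
roll y in spindle 0.0116 0.0322 t mid 0.5924 zmax 0.1021
rod end t [0.59180061 0.5918037  0.5918068  0.59180991]
```

View pics/f_side.png

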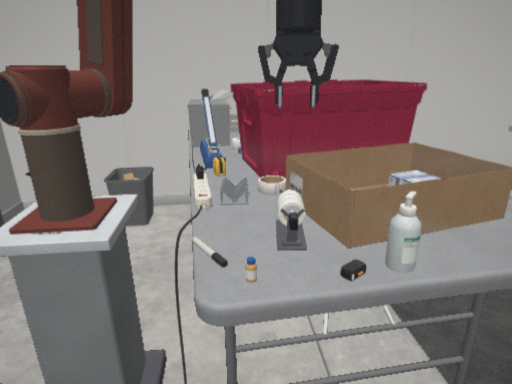

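The side view shows the stack lying in the stand at about (291,208), the rack empty at (234,190), and the gripper clear. The bottle, marker and tape are where they were. I'm handing in the job.

Run:
```python
from plant import *
job_done(); print(observe()['time_s'])
```

```text
the job is handed in; nothing more can be done
the job is handed in; nothing more can be done
```

The loaded spindle is back in the stand with all three rolls on it and its handle on the old side. I let go, moved the arm clear and handed in at about 29 s of the 64 s allowed. `job_done` reports no verdict, so the result rests on my own checks.

I gripped the handle, ran the rod through the three rolls and lifted them together. At the top of the lift the rack was empty in the side view, with the roll centres at about 0.17 m. I then laid the spindle back at the pose where I had gripped it.

- **Spindle:** the handle is back within 0.2 mm lengthwise, sideways and in height of where I measured it at the start. The rod near its free end lies within about 1 mm of its original line.
- **Rolls:** their centres are about 22, 50 and 78 mm from the spindle origin (allowed 8 to 110 mm). They hang about 8 mm below the rod's axis (allowed 14 mm).
- **Other things:** the bottle, marker and tape looked unmoved in the last pictures. I checked these by eye only, without measuring.

No check failed. The one bad number was a rod-slope reading during the lift. The rolls had got into that depth fit, so I ignored it and judged the rod level from the flange's unchanged place in the picture.

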